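Unclip the crate and park its lid on the sloped rest

TASK

Open the small parts crate: flip both sprung clips outward off the lid's two opposite edges so that they stay open, then lift the lid off by its grip and lay it, grip upward, flat on the sloped lid rest between its cheeks, with its edge down against the rest's ledge. Set the lid down under control, do not drop it, and leave the things standing around where they are.

Things in the scene. Friction and masses are not known exactly. Their poses are not given: they have to be found in the camera images.
- crate: grey open-topped parts crate, 140 (its x) x 130 (its y) x 80 mm high, fixed to the bench; origin: centre of its underside, z up. A loose lid lies on its rim, held by two steel bale clips, in the middle of its +y side (clip_left) and of its -y side (clip_right). The parts in it are of no concern
- lid: loose grey lid, 0.2 to 0.33 kg, plate 150 (x) x 140 (y) x 8 mm; origin: centre of the plate's underside, 80 mm above the crate's underside when on; z up, axes parallel to the crate's at first. Mid-top a grip rib 14 mm thick (along x), 44 mm long (along y), z 8 to 38 mm. A locating lip reaches 5 mm below the plate, 3 mm play in the crate. Same when turned half a turn about z
- clip_left (a joint): hinge of the clip on the crate's +y side: 0 = closed, hooked over the lid's edge; grows as it swings outward and down to its stop at 1.8. Axis along the crate's x through the crate's point (0, 77, 48) mm. Sprung dead centre at 0.6 rad: below it the clip snaps shut, past it it snaps open to the stop and stays. Flipping torque about 0.25 N m
- clip_right (a joint): the same on the crate's -y side, hinge axis through the crate's point (0, -77, 48) mm; 0 = closed, grows outward (towards the crate's -y) and down, dead centre 0.6, open stop 1.8
- tab_left (a point): point on clip_left's thumb tab, 75 mm from its hinge axis. Closed, the tab is an upright plate 40 mm wide, 4 mm thick, rolled top edge 8 mm thick, 92 to 135 mm above the crate's underside, inner face 76 mm from the crate's mid-plane. Below it a hook plate reaches in to 62 mm, top at 96 mm (at most 99 while swinging). Push the tab outward from the lid side with shut fingers, or pinch it
- tab_right (a point): the same point on the tab of clip_right, mirrored
- rest: aluminium sloped lid rest, fixed to the bench, 176 (its x) x about 140 (its y) x 105 mm high; origin: centre of its underside, z up; its bed rises towards its +y (about the robot's left) and faces its -y
- rest_bed: the rest's bed, tilted 30 degrees: origin on its upper face, 58 mm above the bench; y up the slope, x level across, z out of the bed. Ledge 18 mm high along the lower (-y) edge, inner face y = -72 mm; cheeks 8 mm high at the sides, inner faces x = +-84 mm. A lid lying home has its origin at about (0, -2, 5) mm here, its y along the bed's y (either way round), z along the bed's z
- screwdriver: bystander: blue-handled screwdriver 177 mm long lying at the front left of the bench; origin under its middle
- marker_pen: bystander: white marker pen with a blue cap, 136 mm, lying at the front right; origin under its middle
- small_beaker: bystander: small clear beaker, 73 mm wide, 86 mm high, front left; origin under its middle
- amber_jar: bystander: jar with a black cap, 43 mm wide, 62 mm high, near the front in the middle; origin under its middle
- white_jar: bystander: white-capped jar, 40 mm wide, 70 mm high, at the back; origin under its middle
- glue: bystander: upright glue stick, 28 mm wide, 95 mm high, at the back; origin under its middle

How it is judged:
By the outcome, as a careful person would: the job done as asked, in the order asked, and still so for the second after the job is handed in, with the robot touching nothing.
It also fails if it takes over 56 s, if anything falls off the work surface, if the arm or the gripper's body presses on something with over 40 N, if the wrist force passes 120 N, or if a joint passes its speed limit or range.

ROBOT

A 7-joint arm with a two-finger parallel gripper is mounted at the origin on a cart in front of the work surface, level with it; the furniture and walls round the work are solid. World frame = base frame: x ahead of the robot, y to its left, z up, the work surface at z = 0. Lengths are in m, angles in rad, forces in N, time in s.
With the tool pointing down it reaches from about 0.375 to 0.925 m from the base axis. Payload 3.1 kg.
Tool frame: the origin (TCP) lies on the centre line of the jaws, within the pads' length; the fingertips stand arm.tip_extent ahead of it and the grasp point (between the pads) lies 3 mm ahead of it (arm.tip_extent is the distance from the TCP to the fingertips, in m); z points along the fingers, y is the line along which they close (so a half turn about z gives the same grasp; the last joint's range is limited). The gripper opens to 85 mm and grips with 20 to 120 N. Pads are 22 mm wide; open, the fingers measure 114 mm over their backs; the gripper's body (76 mm by 85 mm) begins 54 mm behind the grasp point. The pads swing forward as they close: fully open they stand 13 mm farther back than shut.
Start: joints at [1.201, 0.383, 0.044, 1.598, -0.018, 1.161, -0.05], TCP at [0.175, -0.626, 0.253] pointing down, gripper open.
Joint ranges: [-2.61, 2.61], [-0.41, 2.15], [-1.48, 1.57], [0, 2.5], [-1.57, 4.71], [0.05, 1.97], [-2.85, 2.85]. Speed limits (rad/s): [2.79, 2.79, 3.14, 3.14, 3.14, 3.14, 3.14].

INTERFACE

Orientations are given as a unit quaternion [w, x, y, z].
In Python, from station import arm gives the robot as it stands.
- The arm moves only by the tool jog_arm, never from a script. Its argument "steps" is a list of rows, each a list of 7 numbers: the turn, a rotation vector about the tool's x, y, z in degrees, then the shift along the tool's x, y, z in m, then the finger opening in m, from 0 to 0.0854. A call has 1 to 5 rows; each row is the pose to reach, as a shift and turn from the pose commanded when the call began, along the tool's axes at that moment; what a row does not reach only later rows make up. A row lasts 1/10 s, in which the tool goes at most 50 mm and 8.59 degrees, less where a joint would pass 70% of its speed; a pose out of reach is approached as far as the arm can. A call with a gripper value outside its range is refused whole. The fingers move at their own pace and stop on an object; "grip_force" is the grip in N (left out, the last holds). Time passes only in rows, so rows that repeat a pose let the fingers close. It gives the time, the measured TCP pose, the force, the opening and the grip force at its end, in the units of the state.
- arm.get_obs(): the state, without advancing time (a new reading comes with each control period).
- arm.snapshot(name): name is "side" or "top" or "wrist"; returns a dict with "image" (480x640x3 uint8, red, green, blue), "fx", "fy", "cx", "cy" (pixels), "position" and "attitude" of the camera in the world. Camera axes: x right, y down, z forward; pixel columns grow to the right and rows downward; lengths in m; the calibration is good to about 2 mm. A picture is of the moment at which its call begins. There is no depth.
- arm.job_done(): hands the job in; it is judged then, once.
The state is a dict: "time_s": time; "qpos": joint angles; "dq": joint speeds; "effort": joint torques, N m; "tool_pos": TCP position; "tool_rot": TCP orientation; "wrist_force": force on the tool from outside, world axes, zero at the start; "moment": the same for the moment, N m; "width": opening from 0.0 (shut) to 1.0 (fully open); "finger_force": force on a finger pad.
Only numpy, scipy, OpenCV 4.12 (cv2) and the standard library are available. Lean on these libraries where they do the work, as an engineer would, in place of code of your own. Each camera call takes 0.05 s, during which the arm holds its last target. There are 200 camera calls.

## Working session

There is one attempt and no reset: what is moved stays moved. The work goes in short steps, Python scripts to look and compute and a tool call to move; the robot and the scene stay as the last step left them, time stands still between calls to the robot, and variables do not carry over. Pictures are saved under pics/ and viewed, at most 13 in all, crops included, and the job is handed in when it is done.

Besides the shell and the picture viewer there is one more tool, called after "Call:" in YAML: its name, and indented under it one key for each argument. jog_arm: Moves the arm, as the interface text tells. Its arguments: {"type":"object","properties":{"steps":{"type":"array"},"grip_force":{"type":"number"}},"required":["steps"]}

```bash
mkdir -p pics; ls; cat > h.py <<'E'
import numpy as np, cv2
from scipy.spatial.transform import Rotation as R
from station import arm
def rot(q): return R.from_quat([q[1],q[2],q[3],q[0]])
def att(c):
    a=np.array(c["attitude"],float)
    return a if a.shape==(3,3) else rot(a).as_matrix()
def snap(n,f):
    c=arm.snapshot(n); cv2.imwrite(f"pics/{f}.png",np.asarray(c["image"])[:,:,::-1]); np.save(f"pics/{f}.npy",c,allow_pickle=True); return c
def load(f): return np.load(f"pics/{f}.npy",allow_pickle=True).item()
def ray(c,u,v):
    d=att(c)@np.array([(u-c["cx"])/c["fx"],(v-c["cy"])/c["fy"],1.]); return np.array(c["position"]),d/np.linalg.norm(d)
def onz(c,u,v,z):
    p,d=ray(c,u,v); return p+d*(z-p[2])/d[2]
def tri(c1,a,c2,b):
    p,d=ray(c1,*a);q,e=ray(c2,*b)
    s=np.linalg.lstsq(np.stack([d,-e],1),q-p,rcond=None)[0]
    A,B=p+s[0]*d,q+s[1]*e; return (A+B)/2,np.linalg.norm(A-B)
def proj(c,P):
    x=att(c).T@(np.array(P)-np.array(c["position"])); return np.array([c["fx"]*x[0]/x[2]+c["cx"],c["fy"]*x[1]/x[2]+c["cy"]])
def row(Pw,Rw,cmd=None):
    "shift/turn from current pose to (Pw,Rw) in tool axes"
    o=arm.get_obs() ; p,Q=(o["tool_pos"],rot(o["tool_rot"])) if cmd is None else cmd
    return np.degrees((Q.inv()*Rw).as_rotvec()).round(2),Q.inv().apply(np.array(Pw)-p).round(4)
E
python3 - <<'E'
from h import *
np.set_printoptions(precision=4,suppress=True)
for n in("top","side"):
    c=snap(n,n); print(n,c["fx"],c["cx"],c["cy"],c["position"],att(c))
print(arm.get_obs(),arm.tip_extent)
E
```

```text
pics
top 571.1082523070938 324.0986446238322 241.28642997971568 [ 0.3182 -0.0346  1.4145] [[ 0.0184 -0.9823  0.1866]
 [-0.9998 -0.019  -0.0013]
 [ 0.0049 -0.1865 -0.9824]]
side 521.4304460827171 322.6740580723735 243.12761366494854 [-0.2361  0.5531  0.7233] [[-0.6097 -0.423   0.6703]
 [-0.7926  0.3333 -0.5106]
 [-0.0074 -0.8426 -0.5385]]
{'time_s': 0.1, 'qpos': array([ 1.2012,  0.3838,  0.0438,  1.5994, -0.0179,  1.1612, -0.0499]), 'dq': array([-0.0001, -0.0015,  0.0001, -0.002 , -0.001 , -0.0001, -0.0009]), 'effort': array([  0.0028, -43.4726,   1.0293, -25.0456,   0.0109,   0.0054,
        -0.    ]), 'tool_pos': array([ 0.1743, -0.6254,  0.252 ]), 'tool_rot': array([-0.0012,  0.9908,  0.1355, -0.0002]), 'wrist_force': array([-0.3123,  0.4472,  0.2502]), 'moment': array([-0.0139,  0.036 , -0.0446]), 'finger_force': 0.0, 'width': 0.997603622924346} 0.022
```

View pics/top.png

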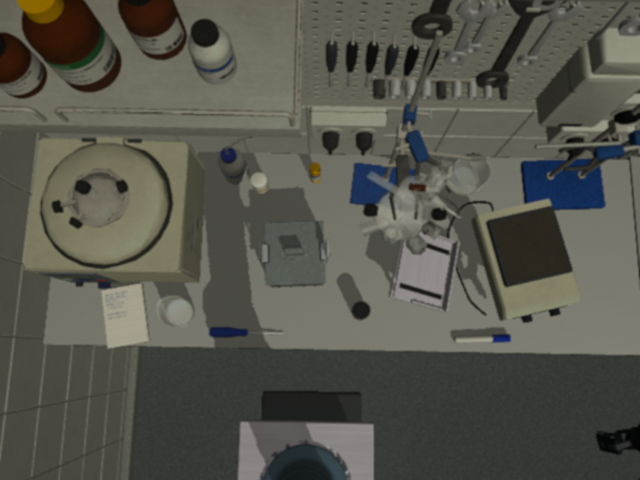

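View pics/side.png

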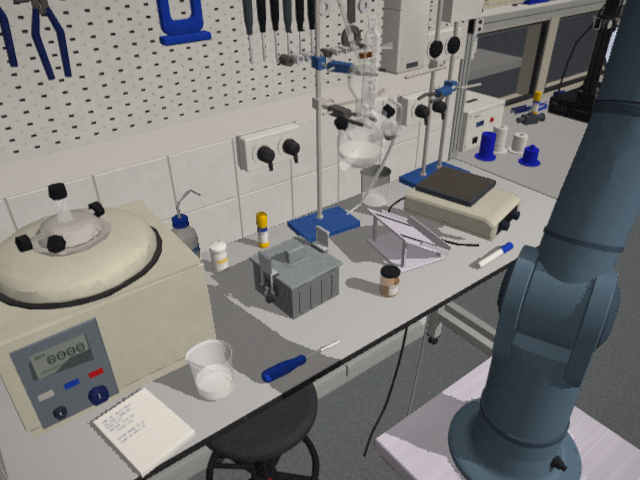

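```bash
python3 - <<'E'
from h import *
t=cv2.imread("pics/top.png");s=cv2.imread("pics/side.png")
a=cv2.resize(t[205:320,250:470],None,fx=3.6,fy=3.6,interpolation=cv2.INTER_CUBIC)[:290*2]
cv2.imwrite("pics/tc.png",np.clip(a*1.3,0,255))
b=cv2.resize(s[205:320,245:465],None,fx=3.6,fy=3.6,interpolation=cv2.INTER_CUBIC)
cv2.imwrite("pics/sc.png",np.clip(b*1.3,0,255))
E
```

```text
[ WARN:0@0.268] global loadsave.cpp:1063 imwrite_ Unsupported depth image for selected encoder is fallbacked to CV_8U.
```

View pics/tc.png

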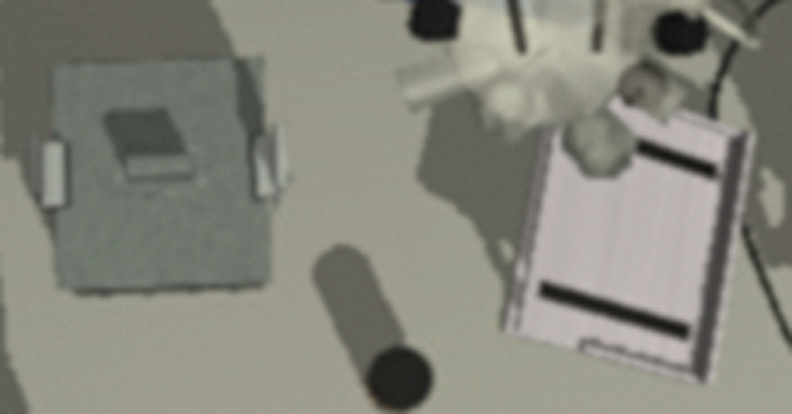

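View pics/sc.png

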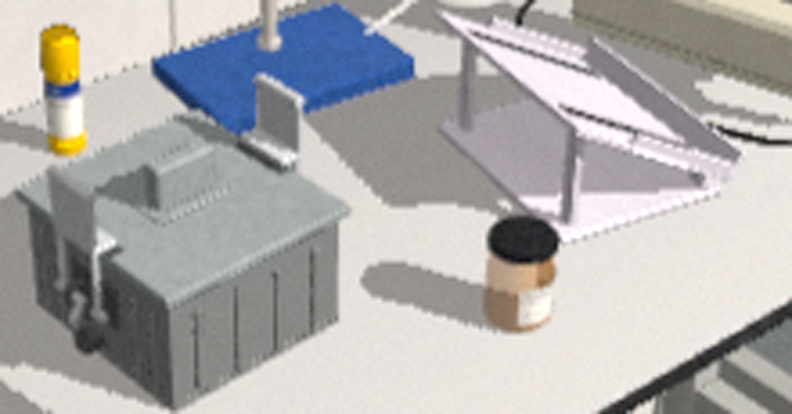

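```bash
python3 - <<'E'
from h import *
np.set_printoptions(precision=4,suppress=True)
T=load("top");S=load("side")
tt=lambda u,v:(250+(u+.5)/3.6-.5,205+(v+.5)/3.6-.5)
ss=lambda u,v:(245+(u+.5)/3.6-.5,205+(v+.5)/3.6-.5)
for n,a,b in[("lid +x+y",(55,60),(18,190)) ,("lid +x-y",(264,57),(200,112)),("lid -x-y",(272,286),(350,210)),("lid -x+y",(65,290),(172,300)),
 ("grip -x+y top",(128,178),(152,172)),("gripx-x-y",(192,178),(215,148)),
 ("tabL ctr top",(46,174),(73,180)),("tabR",(284,162),(280,86)),
 ("rest hi -x",(505,330),(575,128)),("rest hi +x",(548,125),(440,12)),("rest lo -x",(708,382),(720,190)),("rest lo +x",(750,130),(592,38))]:
    P,e=tri(T,tt(*a),S,ss(*b)); print(n,P,e)
print("stopper line",[onz(T,*tt(600,145),z) for z in(.1,.2,.3,.4,.5,.6)])
print("flask side px",[proj(S,onz(T,*tt(600,145),z)) for z in(.1,.2,.3,.4,.5,.6)])
E
```

```text
lid +x+y [0.6173 0.1057 0.0807] 0.0006469728090457528
lid +x-y [ 0.6216 -0.0333  0.0813] 0.0014328342441356728
lid -x-y [ 0.4707 -0.0393  0.0832] 0.004304088447339771
lid -x+y [0.4651 0.0947 0.0826] 0.0029894904422954442
grip -x+y top [0.5356 0.0557 0.1152] 0.007530774323378785
gripx-x-y [0.5351 0.0131 0.1155] 0.003446805897511317
tabL ctr top [0.5353 0.1076 0.1311] 0.010026180655730122
tabR [ 0.5444 -0.0446  0.1327] 0.005772836446145428
rest hi -x [ 0.4412 -0.1917  0.0966] 0.0029327421194924284
rest hi +x [ 0.5785 -0.212   0.1123] 0.014071790747272125
rest lo -x [ 0.4239 -0.337  -0.0024] 0.014266557086798776
rest lo +x [ 0.5882 -0.366   0.0344] 0.00045817496705728185
stopper line [array([ 0.5634, -0.2525,  0.1   ]), array([ 0.5448, -0.2359,  0.2   ]), array([ 0.5261, -0.2193,  0.3   ]), array([ 0.5075, -0.2028,  0.4   ]), array([ 0.4888, -0.1862,  0.5   ]), array([ 0.4702, -0.1696,  0.6   ])]
flask side px [array([385.9617, 209.9879]), array([388.8006, 177.3556]), array([392.0144, 140.4147]), array([395.6825,  98.2515]), array([399.9085,  49.6743]), array([404.8304,  -6.9007])]
```

Call:
jog_arm:
  steps:
    - [0,0,-5,0.02,-0.02,-0.01,0.02]
    - [0,0,-10,0.05,-0.05,-0.016,0]
    - [0,0,-15,0.085,-0.085,-0.016,0]
    - [0,0,-20,0.12,-0.12,-0.016,0]
    - [0,0,-25,0.155,-0.155,-0.016,0]

```text
time_s: 0.6
tool_pos: [0.2827, -0.4332, 0.2688]
tool_rot: [-0.0, 0.937, 0.348, -0.0]
wrist_force: [2.3, -0.6, 0.4]
width: 0.148
finger_force: 0.0
```

```bash
python3 - <<'E'
from h import *
o=arm.get_obs();print(o["time_s"],o["tool_pos"],o["width"],row([.544,.03,.30],R.from_euler("z",3,degrees=True)*R.from_matrix([[0,1,0],[1,0,0],[0,0,-1]])))
E
```

```text
0.6 [ 0.28267411 -0.43315266  0.26883933] 0.1476675759868195 (array([-3.000e-02, -2.000e-02, -5.224e+01]), array([ 0.5003, -0.1802, -0.031 ]))
```

Call:
jog_arm:
  steps:
    - [0,0,-5,0.045,-0.016,-0.003,0]
    - [0,0,-10,0.09,-0.032,-0.006,0]
    - [0,0,-15,0.135,-0.049,-0.01,0]
    - [0,0,-21,0.18,-0.065,-0.012,0]
    - [0,0,-26,0.225,-0.081,-0.015,0]

```text
time_s: 1.1
tool_pos: [0.4006, -0.2254, 0.284]
tool_rot: [-0.0, 0.835, 0.55, -0.0]
wrist_force: [0.9, -1.1, 0.1]
width: -0.001
finger_force: 0.0
```

Call:
jog_arm:
  steps:
    - [0,0,-6,0.05,0.004,-0.005,0]
    - [0,0,-12,0.1,0.009,-0.01,0]
    - [0,0,-18,0.15,0.013,-0.016,0]
    - [0,0,-24,0.2,0.018,-0.016,0]
    - [0,0,-26,0.24,0.022,-0.016,0]

```text
time_s: 1.6
tool_pos: [0.5166, -0.0129, 0.3005]
tool_rot: [0.0, 0.689, 0.724, 0.0]
wrist_force: [0.2, -0.5, -0.3]
width: 0.001
finger_force: 0.0
```

```bash
python3 - <<'E'
from h import *
c=snap("wrist","w1");o=arm.get_obs();print(o["time_s"],o["tool_pos"],o["width"],o["qpos"],c["position"],att(c),row([.541,.082,.20],R.from_euler("z",3,degrees=True)*R.from_matrix([[0,1,0],[1,0,0],[0,0,-1]])))
E
```

```text
1.65 [ 0.51921326 -0.00443625  0.30087473] 0.0007023707170633818 [ 0.51377444  0.13667697 -0.62447413  1.83106477  0.07853722  1.19516891
 -0.07537515] [0.51256738 0.05531598 0.42098413] [[ 9.98783692e-01  4.74435889e-02  1.34254729e-02]
 [ 4.93058589e-02 -9.62490499e-01 -2.66797623e-01]
 [ 2.64053398e-04  2.67135070e-01 -9.63659060e-01]] (array([ 0.28, -0.4 ,  0.4 ]), array([0.0843, 0.0264, 0.1016]))
```

View pics/w1.png

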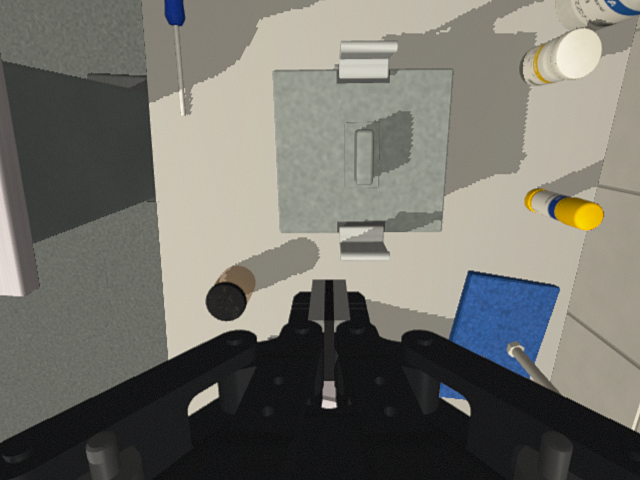

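```bash
python3 - <<'E'
from h import *
np.set_printoptions(precision=4,suppress=True)
c=load("w1")
L=np.array([onz(c,u,v,.088)[:2] for u,v in[(274,71),(452,69),(443,232),(280,232)]]);print(L,L.mean(0))
for a,b in((0,1),(3,2),(2,1),(3,0)):
    d=L[b]-L[a];print(np.linalg.norm(d),np.degrees(np.arctan2(d[1],d[0])))
print("grip",onz(c,364,156.5,.118),"ends",onz(c,364,129,.118),onz(c,364,184,.118))
print("tabs",onz(c,368,44,.133),onz(c,364,257,.133))
E
```

```text
[[ 0.4653  0.1008]
 [ 0.6116  0.1095]
 [ 0.6224 -0.029 ]
 [ 0.4722 -0.0364]] [0.5429 0.0362]
0.1465419072234449 3.423810640286055
0.15030449195467369 2.8220912929308053
0.13896236161373246 94.44987410681783
0.13736744576689722 92.89581240397251
grip [0.5416 0.0373 0.118 ] ends [0.5401 0.0583 0.118 ] [0.5433 0.0155 0.118 ]
tabs [0.5372 0.1154 0.133 ] [ 0.5462 -0.0417  0.133 ]
```

Call:
jog_arm:
  steps:
    - [0,0,0,0.04,0.01,0.03,0]
    - [0,0,0,0.08,0.016,0.07,0]
    - [0,0,0,0.083,0.016,0.1,0]
    - [0,0,0,0.083,0.016,0.1,0]
    - [0,0,0,0.083,0.016,0.1,0]

```text
time_s: 2.15
tool_pos: [0.5276, 0.0669, 0.1997]
tool_rot: [-0.001, 0.691, 0.723, -0.001]
wrist_force: [0.1, -0.1, 0.8]
width: -0.001
finger_force: 0.0
```

```bash
cat >>h.py <<'E'
def down(yaw): return R.from_euler("z",yaw,degrees=True)*R.from_matrix([[0,1,0],[1,0,0],[0,0,-1]])
def where(P,Q):
    o=arm.get_obs();print(round(o["time_s"],2),o["tool_pos"].round(4),o["wrist_force"].round(1),o["width"].round(3),*row(P,Q))
E
python3 -c "
from h import *
where([.539,.0864,.13],down(3.3))"
```

```text
Traceback (most recent call last):
  File "h.py", line 27, in where
    o=arm.get_obs();print(round(o["time_s"],2),o["tool_pos"].round(4),o["wrist_force"].round(1),o["width"].round(3),*row(P,Q))
                                                                                                ^^^^^^^^^^^^^^^^
AttributeError: 'float' object has no attribute 'round'
```

Call:
jog_arm:
  steps:
    - [0,0,-0.7,0.01,0.012,0.02,0]
    - [0,0,-0.7,0.019,0.012,0.045,0]
    - [0,0,-0.7,0.019,0.012,0.065,0]
    - [0,0,-0.7,0.019,0.012,0.07,0]
    - [0,0,-0.7,0.019,0.012,0.07,0]

```text
time_s: 2.65
tool_pos: [0.5404, 0.0855, 0.1312]
tool_rot: [0.001, 0.688, 0.726, 0.0]
wrist_force: [0.0, 0.2, 0.4]
width: -0.001
finger_force: 0.0
```

Call:
jog_arm:
  steps:
    - [0,0,0,0.012,0,0,0]
    - [0,0,0,0.024,0,0,0]
    - [0,0,0,0.036,0,0,0]
    - [0,0,0,0.05,0,0,0]
    - [0,0,0,0.064,0,0,0]

```text
time_s: 3.15
tool_pos: [0.5355, 0.154, 0.1308]
tool_rot: [-0.001, 0.686, 0.727, 0.001]
wrist_force: [0.2, 0.1, -0.4]
width: 0.004
finger_force: 0.0
```

Call:
jog_arm:
  steps:
    - [0,0,0,0,0,0,0]
    - [0,0,0,0,0,0,0]
    - [0,0,0,0,0,-0.04,0]
    - [0,0,0,-0.04,0,-0.07,0]
    - [0,0,0,-0.07,0,-0.07,0]

```text
time_s: 3.65
tool_pos: [0.5433, 0.0814, 0.2052]
tool_rot: [0.003, 0.686, 0.727, 0.004]
wrist_force: [0.9, -0.3, 0.3]
width: -0.003
finger_force: 0.0
```

```bash
sed -i 's/o\["width"\].round(3)/round(float(o["width"]),3)/' h.py; python3 -c "
from h import *
c=snap('side','s2');cv2.imwrite('pics/s2c.png',cv2.resize(cv2.imread('pics/s2.png')[100:320,230:470],None,fx=2.4,fy=2.4))
where([.545,-.0134,.13],down(3.3))"
```

```text
3.7 [0.5426 0.0727 0.2026] [-0.  -4.9 -0.4] -0.003 [ 0.26  0.33 -0.52] [-0.0857 -0.0021  0.0731]
```

View pics/s2c.png

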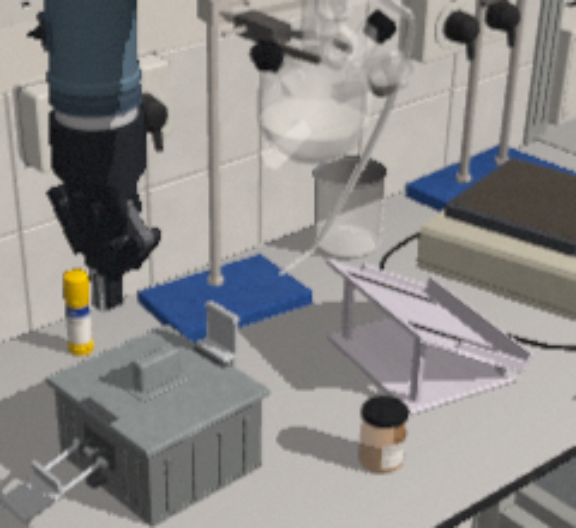

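Call:
jog_arm:
  steps:
    - [0,0,0,-0.04,0,0,0]
    - [0,0,0,-0.08,0,0.01,0]
    - [0,0,0,-0.09,0,0.03,0]
    - [0,0,0,-0.09,0,0.03,0]
    - [0,0,0,-0.09,0,0.03,0]

```text
time_s: 4.2
tool_pos: [0.5442, -0.0079, 0.1699]
tool_rot: [-0.001, 0.687, 0.727, -0.0]
wrist_force: [0.2, 0.3, 0.6]
width: -0.006
finger_force: 0.0
```

```bash
python3 -c "
from h import *
T=load('top');S=load('side')
print(tri(T,(402,222),S,(363,146)),tri(T,(416.5,245),S,(390,131)))
where([.545,-.0134,.13],down(3.3))"
```

```text
(array([ 0.58086479, -0.1910974 ,  0.27652171]), np.float64(0.009555578877302642)) (array([ 0.52391902, -0.21363823,  0.32312022]), np.float64(0.006381088683573385))
4.2 [ 0.5442 -0.0079  0.1699] [0.2 0.3 0.6] -0.006 [-0.09 -0.08 -0.04] [-0.0056  0.0005  0.0399]
```

Call:
jog_arm:
  steps:
    - [0,0,0,-0.005,0,0.015,0]
    - [0,0,0,-0.005,0,0.03,0]
    - [0,0,0,-0.005,0,0.039,0]
    - [0,0,0,-0.005,0,0.039,0]
    - [0,0,0,-0.005,0,0.039,0]

```text
time_s: 4.7
tool_pos: [0.5449, -0.0129, 0.1308]
tool_rot: [-0.001, 0.686, 0.727, -0.0]
wrist_force: [0.1, -0.1, 0.1]
width: -0.0
finger_force: 0.0
```

Call:
jog_arm:
  steps:
    - [0,0,0,-0.012,0,0,0]
    - [0,0,0,-0.024,0,0,0]
    - [0,0,0,-0.036,0,0,0]
    - [0,0,0,-0.05,0,0,0]
    - [0,0,0,-0.064,0,0,0]

```text
time_s: 5.2
tool_pos: [0.5489, -0.08, 0.1315]
tool_rot: [0.001, 0.687, 0.727, -0.001]
wrist_force: [0.8, 0.8, -0.4]
width: 0.002
finger_force: 0.0
```

Call:
jog_arm:
  steps:
    - [0,0,0,0,0,0,0]
    - [0,0,0,0,0,0,0]
    - [0,0,0,0,0,-0.03,0]
    - [0,0,0,0,0,-0.07,0.05]
    - [0,0,0,0,0,-0.1,0.05]

```text
time_s: 5.7
tool_pos: [0.5493, -0.0767, 0.2333]
tool_rot: [0.001, 0.686, 0.727, 0.0]
wrist_force: [0.5, 0.3, -0.4]
width: 0.337
finger_force: 0.0
```

Call:
jog_arm:
  steps:
    - [0,0,0,0,0,-0.02,0.05]
    - [0,0,0,-0.04,0,-0.02,0.05]
    - [0,0,0,-0.06,0,-0.02,0.05]
    - [0,0,0,-0.06,0,-0.02,0.05]
    - [0,0,0,-0.06,0,-0.02,0.05]

```text
time_s: 6.2
tool_pos: [0.5521, -0.1369, 0.2511]
tool_rot: [-0.0, 0.687, 0.727, 0.0]
wrist_force: [0.4, -0.3, -1.0]
width: 0.585
finger_force: 0.0
```

```bash
python3 -c "
from h import *
c=snap('wrist','w2')
where([.542,.0365,.2],down(3.3))"
```

```text
6.25 [ 0.5522 -0.1357  0.2511] [-1.   0.   0.9] 0.583 [-0.01 -0.07  0.07] [ 0.1725 -0.      0.0513]
```

View pics/w2.png

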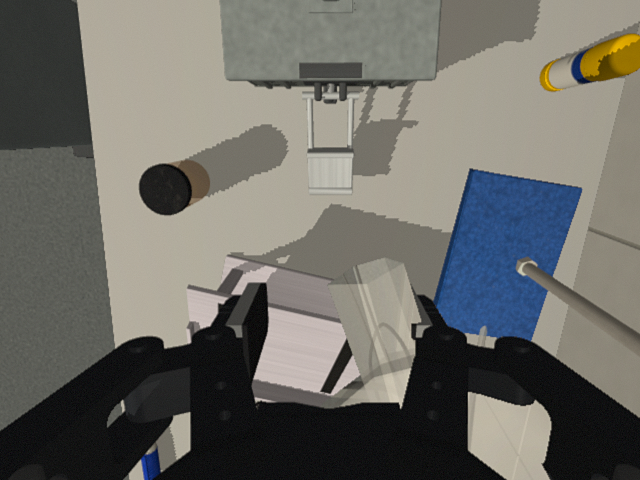

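Call:
jog_arm:
  steps:
    - [0,0,0,0.03,-0.02,0,0.03]
    - [0,0,0,0.04,-0.06,-0.02,0.03]
    - [0,0,0,0.03,-0.1,-0.04,0.03]
    - [0,0,0,0.02,-0.145,-0.05,0.03]
    - [0,0,0,-0.02,-0.17,-0.05,0.03]

```text
time_s: 6.75
tool_pos: [0.3828, -0.1623, 0.3028]
tool_rot: [0.001, 0.683, 0.731, -0.0]
wrist_force: [1.4, -0.9, -0.8]
width: 0.35
finger_force: 0.0
```

Call:
jog_arm:
  steps:
    - [0,0,0,-0.045,0,0,0.03]
    - [0,0,0,-0.09,0,0,0.03]
    - [0,0,0,-0.135,0,0,0.03]
    - [0,0,0,-0.17,0,0,0.03]
    - [0,0,0,-0.17,0,0,0.03]

```text
time_s: 7.25
tool_pos: [0.3927, -0.3408, 0.3008]
tool_rot: [0.0, 0.688, 0.725, -0.0]
wrist_force: [-0.6, 0.5, 0.0]
width: 0.35
finger_force: 0.0
```

```bash
python3 -c "
from h import *
c=snap('wrist','w3')
where([.542,.0365,.2],down(3.3))"
```

```text
7.3 [ 0.3935 -0.3375  0.3007] [-0.6  0.5  0.1] 0.347 [-0.01 -0.08 -0.12] [0.365  0.169  0.1011]
```

View pics/w3.png

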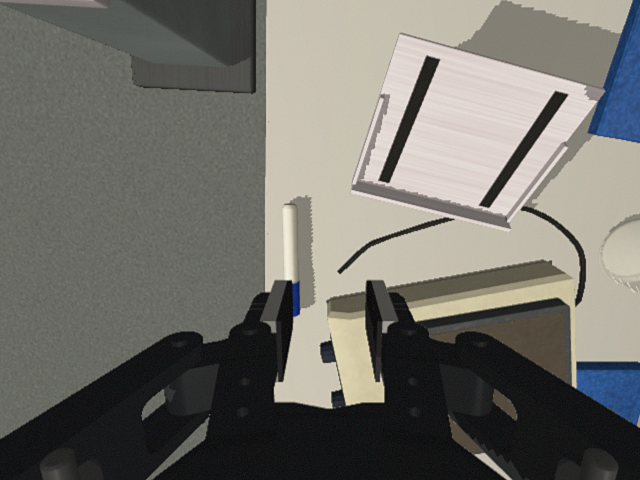

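```bash
python3 - <<'E'
from h import *
np.set_printoptions(precision=4,suppress=True)
T=load("top");S=load("side");W=load("w3")
ss=lambda u,v:(245+(u+.5)/3.6-.5,205+(v+.5)/3.6-.5)
tt=lambda u,v:(250+(u+.5)/3.6-.5,205+(v+.5)/3.6-.5)
D={}
for n,a,b in[("hi-x",(402,34),(575,126)),("hi+x",(604,90),(440,12)),("le-x",(353,191),(740,155)),("le+x",(511,229),(592,38))]:
    D[n],e=tri(W,a,S,ss(*b));print(n,D[n],e)
print("hi-x top/w3",tri(W,(402,34),T,tt(505,330)))
# hypothesised hi edge z
for z in(.095,.1,.105):
    a,b=onz(W,402,34,z),onz(W,604,90,z);d=b-a;print(z,a,b,np.linalg.norm(d),np.degrees(np.arctan2(d[1],d[0])))
# ledge top: y=-72..-76 , 18mm high -> z=.058-.074*.5+.018*.866=.0366
a,b=onz(W,353,191,.0366),onz(W,511,229,.0366);d=b-a;print("ledge",a,b,np.linalg.norm(d),np.degrees(np.arctan2(d[1],d[0])))
# foot of ledge inner face: bed y=-72 z=.022
a,b=onz(W,357,180,.022),onz(W,520,222,.022);d=b-a;print("foot",a,b,np.linalg.norm(d),np.degrees(np.arctan2(d[1],d[0])))
E
```

```text
hi-x [ 0.4426 -0.196   0.0953] 0.0010448909182694472
hi+x [ 0.6096 -0.2295  0.0948] 0.003224676864594845
le-x [ 0.4168 -0.3319  0.0323] 6.16727422840595e-05
le+x [ 0.5867 -0.3632  0.0363] 0.001005335166615159
hi-x top/w3 (array([ 0.4442, -0.1927,  0.0802]), np.float64(0.0008603970655622254))
0.095 [ 0.4422 -0.1962  0.095 ] [ 0.6113 -0.2288  0.095 ] 0.17220397290867676 -10.906035256158196
0.1 [ 0.4414 -0.1974  0.1   ] [ 0.6079 -0.2295  0.1   ] 0.16956432840149221 -10.906035256158205
0.105 [ 0.4405 -0.1986  0.105 ] [ 0.6045 -0.2301  0.105 ] 0.16692468389430765 -10.906035256158198
ledge [ 0.4165 -0.3312  0.0366] [ 0.587  -0.3629  0.0366] 0.17341446498280325 -10.550297982888022
foot [ 0.421  -0.3215  0.022 ] [ 0.603 -0.358  0.022] 0.18556066141968455 -11.35530217961013
```

Call:
jog_arm:
  steps:
    - [0,0,0,0.04,0,0,0.05]
    - [0,0,0,0.085,0.0,0,0.05]
    - [0,0,0,0.13,0.005,0,0.05]
    - [0,0,0,0.175,0.02,0,0.05]
    - [0,0,0,0.215,0.045,0.02,0.05]

```text
time_s: 7.8
tool_pos: [0.4264, -0.1161, 0.2839]
tool_rot: [0.003, 0.685, 0.728, 0.0]
wrist_force: [1.9, -1.6, -0.2]
width: 0.585
finger_force: 0.0
```

Call:
jog_arm:
  steps:
    - [0,0,0,0.035,0.03,0.02,0.05]
    - [0,0,0,0.07,0.06,0.04,0.05]
    - [0,0,0,0.11,0.09,0.06,0.05]
    - [0,0,0,0.15,0.124,0.08,0.05]
    - [0,0,0,0.15,0.124,0.08,0.05]

```text
time_s: 8.3
tool_pos: [0.54, 0.0462, 0.2002]
tool_rot: [-0.003, 0.682, 0.732, 0.002]
wrist_force: [-0.9, 0.4, -0.8]
width: 0.584
finger_force: 0.0
```

Call:
jog_arm:
  steps:
    - [0,0,0,0,0,0,0.05]
    - [0,0,0,0,0,0,0.05]

```text
time_s: 8.5
tool_pos: [0.5397, 0.0368, 0.202]
tool_rot: [0.0, 0.686, 0.728, -0.001]
wrist_force: [-0.7, 0.2, 0.4]
width: 0.583
finger_force: 0.0
```

```bash
python3 -c "
from h import *
where([.542,.0365,.114],down(3.3))
c=snap('wrist','w4');print(proj(c,[.542,.0365,.118]))"
```

```text
8.5 [0.5397 0.0368 0.202 ] [-0.7  0.2  0.4] 0.583 [-0.05  0.05  0.08] [-0.0003  0.0023  0.088 ]
[334.0100771  254.78269463]
```

View pics/w4.png

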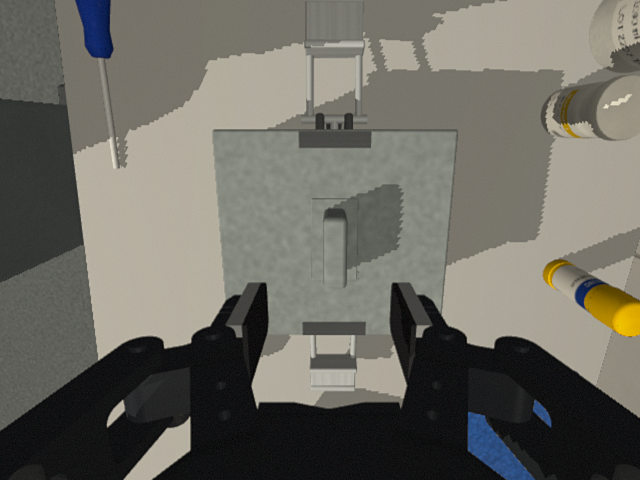

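Call:
jog_arm:
  steps:
    - [0,0,0,0,0.002,0.03,0.05]
    - [0,0,0,0,0.002,0.06,0.05]
    - [0,0,0,0,0.002,0.08,0.05]
    - [0,0,0,0,0.002,0.088,0.05]
    - [0,0,0,0,0.002,0.088,0.05]

```text
time_s: 9.05
tool_pos: [0.5417, 0.0346, 0.1134]
tool_rot: [-0.0, 0.687, 0.726, -0.001]
wrist_force: [1.0, 0.5, 0.9]
width: 0.581
finger_force: 0.0
```

Call:
jog_arm:
  steps:
    - [0,0,0,0,0,0,0.005]
    - [0,0,0,0,0,0,0.005]
    - [0,0,0,0,0,0,0.005]
    - [0,0,0,0,0,0,0.005]
    - [0,0,0,0,0,0,0.005]
  grip_force: 70

```text
time_s: 9.55
tool_pos: [0.5441, 0.0365, 0.1155]
tool_rot: [0.001, 0.687, 0.727, 0.001]
wrist_force: [-1.0, -0.9, 5.8]
width: 0.148
finger_force: 71.6
```

Call:
jog_arm:
  steps:
    - [0,0,0,0,0,0,0.005]
    - [0,0,0,0,0,-0.005,0.005]
    - [0,0,0,0,0,-0.012,0.005]
    - [0,0,0,0,0,-0.02,0.005]
    - [0,0,0,0,0,-0.02,0.005]

```text
time_s: 10.05
tool_pos: [0.5436, 0.0367, 0.135]
tool_rot: [0.001, 0.687, 0.727, 0.001]
wrist_force: [0.9, -0.8, -3.1]
width: 0.146
finger_force: 70.4
```

Call:
jog_arm:
  steps:
    - [0,0,0,0,0,-0.02,0.005]
    - [0,0,0,0,0,-0.045,0.005]
    - [0,0,0,0,-0.01,-0.07,0.005]
    - [0,0,0,0,-0.03,-0.08,0.005]
    - [0,0,0,-0.01,-0.06,-0.08,0.005]

```text
time_s: 10.55
tool_pos: [0.4856, 0.0254, 0.2163]
tool_rot: [0.002, 0.685, 0.728, 0.003]
wrist_force: [-0.0, 0.7, -2.2]
width: 0.149
finger_force: 70.4
```

Call:
jog_arm:
  steps:
    - [0,0,0,-0.02,-0.025,0,0.005]
    - [0,0,0,-0.05,-0.05,0,0.005]
    - [0,0,0,-0.085,-0.07,0,0.005]
    - [0,0,0,-0.12,-0.08,0,0.005]
    - [0,0,0,-0.15,-0.085,0,0.005]

```text
time_s: 11.05
tool_pos: [0.4053, -0.1333, 0.2136]
tool_rot: [0.0, 0.687, 0.727, -0.001]
wrist_force: [-0.0, -0.1, -1.9]
width: 0.147
finger_force: 70.3
```

Call:
jog_arm:
  steps:
    - [0,0,0,-0.02,0,0,0.005]
    - [0,0,0,-0.03,0,0,0.005]
    - [0,0,0,-0.03,0,0,0.005]

```text
time_s: 11.35
tool_pos: [0.4087, -0.1625, 0.2137]
tool_rot: [-0.0, 0.687, 0.726, 0.0]
wrist_force: [0.2, 0.6, -1.9]
width: 0.145
finger_force: 70.3
```

```bash
cat >>h.py <<'E'
B0=np.array([.515,-.2755,.058]);RB=R.from_euler("z",-10.8,degrees=True)*R.from_euler("x",30,degrees=True)
RT=RB*R.from_matrix([[0,1,0],[1,0,0],[0,0,-1]])
def bed(x,y,z,H=.0355): return B0+RB.apply([x,y,z+H])   # lid origin in bed -> TCP
def lidbed(H=.0355):
    o=arm.get_obs();q=rot(o["tool_rot"]);p=o["tool_pos"]+q.apply([0,0,H])
    return RB.inv().apply(p-B0).round(4),np.degrees((RT.inv()*q).as_rotvec()).round(2)
E
python3 -c "
from h import *
where(bed(-.1,.006,.065),RT);print(bed(-.1,.006,.065),arm.get_obs()['finger_force'],arm.get_obs()['qpos'])"
```

```text
11.35 [ 0.4087 -0.1625  0.2137] [ 0.2  0.6 -1.9] 0.145 [-3.65 29.83 13.63] [-0.1383 -0.008   0.0656]
[ 0.40832903 -0.30101769  0.14803555] 70.3394865989685 [ 0.83386892  0.05651322 -0.55733116  2.09743513  0.03525079  0.99645794
  0.31300044]
```

Call:
jog_arm:
  steps:
    - [-0.6,5,2.3,-0.035,0,0,0.005]
    - [-1.2,10,4.5,-0.075,-0.002,0,0.005]
    - [-1.8,15,6.8,-0.11,-0.005,0.01,0.005]
    - [-2.5,20.5,9.4,-0.138,-0.008,0.03,0.005]
    - [-3.2,26,11.9,-0.138,-0.008,0.05,0.005]

```text
time_s: 11.85
tool_pos: [0.4096, -0.3053, 0.1637]
tool_rot: [-0.142, 0.742, 0.632, 0.175]
wrist_force: [-0.6, -0.3, -2.1]
width: 0.15
finger_force: 70.4
```

```bash
python3 -c "
from h import *
where(bed(-.1,.006,.065),RT);print(lidbed());where(bed(0,.006,.065),RT)"
```

```text
11.85 [ 0.4096 -0.3053  0.1637] [-0.6 -0.3 -2.1] 0.15 [-0.14  3.98  1.6 ] [-0.0033 -0.0021  0.0158]
(array([-0.098 ,  0.008 ,  0.0806]), array([ 0.14, -3.98, -1.6 ]))
11.85 [ 0.4096 -0.3053  0.1637] [-0.6 -0.3 -2.1] 0.15 [-0.14  3.98  1.6 ] [-0.0061  0.0978  0.0157]
```

Call:
jog_arm:
  steps:
    - [0,2,0.8,0,0.01,0,0.005]
    - [-0.1,4,1.6,-0.003,0.035,0,0.005]
    - [-0.1,4,1.6,-0.004,0.06,0.005,0.005]
    - [-0.1,4,1.6,-0.006,0.085,0.01,0.005]
    - [-0.1,4,1.6,-0.006,0.098,0.016,0.005]

```text
time_s: 12.35
tool_pos: [0.5093, -0.3117, 0.1475]
tool_rot: [-0.168, 0.741, 0.619, 0.199]
wrist_force: [0.0, 0.4, -1.2]
width: 0.146
finger_force: 70.4
```

Call:
jog_arm:
  steps:
    - [0,0,0,0,0,0,0.005]
    - [0,0,0,0,0,0,0.005]
    - [0,0,0,0,0,0,0.005]

```text
time_s: 12.65
tool_pos: [0.5046, -0.3135, 0.1474]
tool_rot: [-0.168, 0.742, 0.618, 0.198]
wrist_force: [0.7, 0.2, -2.5]
width: 0.151
finger_force: 70.3
```

```bash
python3 -c "
from h import *
print(lidbed());where(bed(0,.006,.020),RT)
cs=[]
for n in('side','wrist'):
    c=snap(n,n+'5');cs.append(cv2.imread(f'pics/{n}5.png'))
a=cv2.resize(cs[0][150:330,330:530],(400,360));b=cv2.resize(cs[1],(480-80,300))
cv2.imwrite('pics/m5.png',np.hstack([a,cv2.copyMakeBorder(b,0,60,0,0,0)]))"
```

```text
(array([-0.0034,  0.0108,  0.0615]), array([ 0.48,  0.12, -0.18]))
12.65 [ 0.5046 -0.3135  0.1474] [ 0.7  0.2 -2.5] 0.151 [-0.48 -0.12  0.18] [-0.0048  0.0035  0.0415]
```

View pics/m5.png

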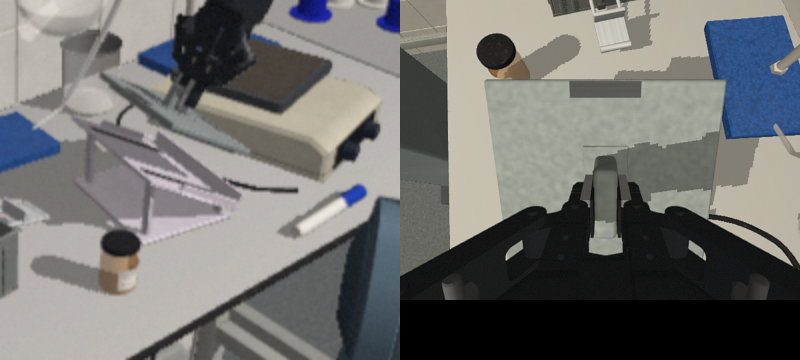

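```bash
python3 -c "
from h import *
c=load('wrist5');l=lidbed()[0]
for u,v in((136.5,127.5),(522,129)):
    p,d=ray(c,u,v);p=RB.inv().apply(p-B0);d=RB.inv().apply(d);q=p+d*(l[2]+.008-p[2])/d[2];print((q-l).round(4))
"
```

```text
[-0.0744  0.0692  0.008 ]
[0.0722 0.069  0.008 ]
```

Call:
jog_arm:
  steps:
    - [-0.2,0,0,0,0.001,0.01,0.005]
    - [-0.4,0,0,-0.002,0.003,0.022,0.005]
    - [-0.4,0,0,-0.004,0.003,0.034,0.005]
    - [-0.4,0,0,-0.004,0.003,0.042,0.005]
    - [-0.4,0,0,-0.004,0.003,0.042,0.005]

```text
time_s: 13.25
tool_pos: [0.5109, -0.2943, 0.1072]
tool_rot: [-0.168, 0.742, 0.617, 0.2]
wrist_force: [-0.3, 0.1, -2.2]
width: 0.149
finger_force: 70.4
```

```bash
python3 -c "
from h import *
print(lidbed());where(bed(0,.004,.006),RT)"
```

```text
(array([-0.0007,  0.0081,  0.0167]), array([ 0.25,  0.31, -0.22]))
13.25 [ 0.5109 -0.2943  0.1072] [-0.3  0.1 -2.2] 0.149 [-0.25 -0.31  0.22] [-0.004   0.0006  0.0107]
```

Slow lowering until contact shows in the force.

Call:
jog_arm:
  steps:
    - [0,0,0,-0.002,0,0.002,0.005]
    - [0,0,0,-0.003,0,0.004,0.005]
    - [0,0,0,-0.003,0,0.006,0.005]
    - [0,0,0,-0.003,0,0.008,0.005]
    - [0,0,0,-0.003,0,0.008,0.005]

```text
time_s: 13.75
tool_pos: [0.5121, -0.2949, 0.1006]
tool_rot: [-0.166, 0.743, 0.617, 0.201]
wrist_force: [0.9, 0.1, -1.7]
width: 0.146
finger_force: 70.4
```

Call:
jog_arm:
  steps:
    - [0,0,0,0,0,0.001,0.005]
    - [0,0,0,0,0,0.002,0.005]
    - [0,0,0,0,0,0.003,0.005]
    - [0,0,0,0,0,0.003,0.005]

```text
time_s: 14.15
tool_pos: [0.5124, -0.2935, 0.098]
tool_rot: [-0.166, 0.743, 0.617, 0.201]
wrist_force: [-0.9, 0.3, -2.5]
width: 0.149
finger_force: 70.4
```

```bash
python3 -c "
from h import *
print(lidbed());where(bed(0,-.002,.005),RT);print(RT.inv().apply(arm.get_obs()['wrist_force']))"
```

```text
(array([0.0007, 0.0044, 0.0082]), array([ 0.03,  0.16, -0.23]))
14.15 [ 0.5124 -0.2935  0.098 ] [-0.9  0.3 -2.5] 0.149 [-0.03 -0.16  0.23] [-0.0063 -0.0008  0.0032]
[-1.09168823 -0.95370039  2.22161135]
```

Call:
jog_arm:
  steps:
    - [0,0,0,0,0,0.001,0.005]
    - [0,0,0,0,0,0.002,0.005]
    - [0,0,0,0,0,0.002,0.005]
    - [0,0,0,0,0,0.002,0.005]

```text
time_s: 14.55
tool_pos: [0.5126, -0.2926, 0.0964]
tool_rot: [-0.166, 0.743, 0.617, 0.201]
wrist_force: [0.1, -0.2, -1.9]
width: 0.147
finger_force: 70.4
```

Call:
jog_arm:
  steps:
    - [0,0,0,0,0,0.001,0.005]
    - [0,0,0,0,0,0.002,0.005]
    - [0,0,0,0,0,0.002,0.005]
    - [0,0,0,0,0,0.002,0.005]

```text
time_s: 14.95
tool_pos: [0.5128, -0.2924, 0.0958]
tool_rot: [-0.165, 0.743, 0.617, 0.201]
wrist_force: [-3.1, -0.7, 6.0]
width: 0.147
finger_force: 71.5
```

```bash
python3 -c "
from h import *
print(lidbed());print(RT.inv().apply(arm.get_obs()['wrist_force']),RT.inv().apply(arm.get_obs()['moment']))"
```

```text
(array([0.001 , 0.0042, 0.0058]), array([-0.01,  0.13, -0.23]))
[ 1.86992348 -2.95128362 -5.81926103] [ 0.6002927  -0.41543939 -0.0103549 ]
```

Call:
jog_arm:
  steps:
    - [0,0,0,-0.001,0,-0.001,0.005]
    - [0,0,0,-0.0025,0,-0.001,0.005]
    - [0,0,0,-0.004,0,-0.001,0.005]
    - [0,0,0,-0.004,0,-0.001,0.005]

```text
time_s: 15.35
tool_pos: [0.513, -0.2956, 0.094]
tool_rot: [-0.165, 0.743, 0.617, 0.201]
wrist_force: [-0.2, -0.6, 4.0]
width: 0.147
finger_force: 71.3
```

Call:
jog_arm:
  steps:
    - [0,0,0,-0.001,0,0,0.005]
    - [0,0,0,-0.002,0,0,0.005]
    - [0,0,0,-0.003,0,0,0.005]
    - [0,0,0,-0.003,0,0,0.005]

```text
time_s: 15.75
tool_pos: [0.5126, -0.2981, 0.0926]
tool_rot: [-0.165, 0.743, 0.617, 0.201]
wrist_force: [0.4, -0.0, 4.0]
width: 0.147
finger_force: 71.3
```

```bash
python3 -c "
from h import *
print(lidbed());print(RT.inv().apply(arm.get_obs()['wrist_force']),RT.inv().apply(arm.get_obs()['moment']))"
```

```text
(array([ 0.0019, -0.0023,  0.0058]), array([-0.07,  0.16, -0.27]))
[ 2.05613499  0.36888965 -3.4229612 ] [-0.08831029 -0.16374362 -0.00513167]
```

Call:
jog_arm:
  steps:
    - [0,0,0,-0.001,0,0,0.005]
    - [0,0,0,-0.002,0,0,0.005]
    - [0,0,0,-0.002,0,0,0.005]
    - [0,0,0,-0.002,0,0,0.005]

```text
time_s: 16.15
tool_pos: [0.5126, -0.2983, 0.0925]
tool_rot: [-0.166, 0.742, 0.617, 0.202]
wrist_force: [-0.5, 1.2, 8.8]
width: 0.146
finger_force: 71.7
```

```bash
python3 -c "
from h import *
print(lidbed());print(RT.inv().apply(arm.get_obs()['wrist_force']),RT.inv().apply(arm.get_obs()['moment']))"
```

```text
(array([ 0.0019, -0.0023,  0.0058]), array([-0.02,  0.31, -0.3 ]))
[ 5.30408543 -0.66522721 -7.09025892] [-0.01447209  0.3296008   0.110694  ]
```

Call:
jog_arm:
  steps:
    - [0,0,0,0.001,0,0,0.02]
    - [0,0,0,0.001,0,0,0.03]
    - [0,0,0,0.001,0,0,0.045]
    - [0,0,0,0.001,0,0,0.045]
    - [0,0,0,0.001,0,0,0.045]

```text
time_s: 16.65
tool_pos: [0.5111, -0.299, 0.091]
tool_rot: [-0.166, 0.743, 0.617, 0.2]
wrist_force: [-0.2, 0.6, -0.8]
width: 0.53
finger_force: 0.0
```

Call:
jog_arm:
  steps:
    - [0,0,0,0,0,-0.01,0.045]
    - [0,0,0,0,0,-0.03,0.045]
    - [0,0,0,0,0,-0.06,0.045]
    - [0,0,0,0,0,-0.09,0.045]
    - [0,0,0,0,0,-0.12,0.045]

```text
time_s: 17.15
tool_pos: [0.4999, -0.3592, 0.1969]
tool_rot: [-0.165, 0.743, 0.617, 0.201]
wrist_force: [0.9, -0.5, -1.4]
width: 0.527
finger_force: 0.0
```

Call:
jog_arm:
  steps:
    - [0,0,0,0,-0.03,0,0.045]
    - [0,0,0,0,-0.06,0,0.045]
    - [0,0,0,0,-0.06,0,0.045]
    - [0,0,0,0,-0.06,0,0.045]

```text
time_s: 17.55
tool_pos: [0.4407, -0.348, 0.1958]
tool_rot: [-0.165, 0.743, 0.616, 0.201]
wrist_force: [-0.1, 0.2, -0.6]
width: 0.526
finger_force: 0.0
```

```bash
python3 -c "
from h import *
print(arm.get_obs()['wrist_force'])
cs=[]
for n in('side','wrist','top'):
    c=snap(n,n+'6');cs.append(cv2.imread(f'pics/{n}6.png'))
a=cv2.resize(cs[0][150:400,180:530],(420,300));b=cv2.resize(cs[1],(380,300));t=cv2.resize(cs[2][140:360,50:550],(660,290))
cv2.imwrite('pics/m6.png',np.vstack([np.hstack([a,b]),cv2.copyMakeBorder(t,0,0,0,140,0)]))"
```

```text
[-0.1349984   0.18583648 -0.56320625]
```

View pics/m6.png

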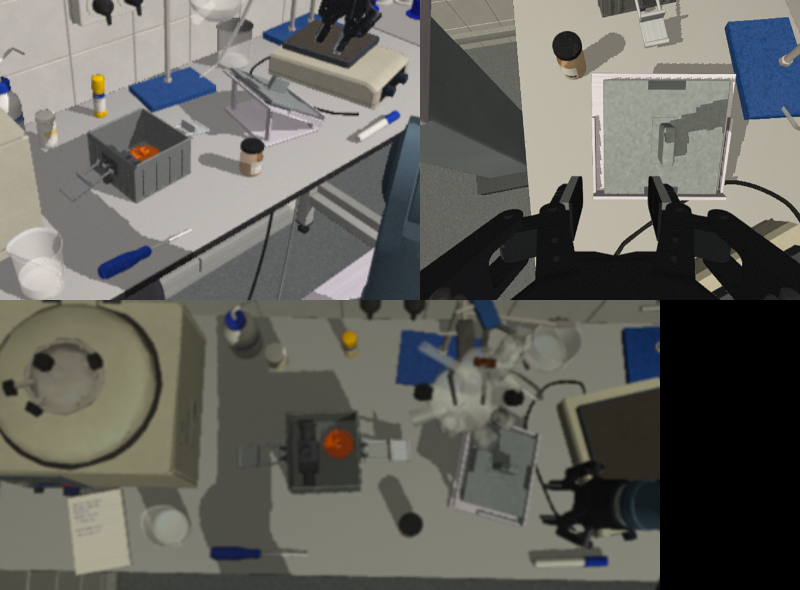

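The pictures show the lid flat in the rest between its cheeks and down at the ledge, grip up. Both clips are open, and the bystanders are where they were.

```bash
python3 -c "
from station import arm
print(arm.job_done())"
```

```text
the job is handed in; nothing more can be done
None
```

The job is handed in at about 17.7 s of the 56 s: both clips stay open, the lid lies flat on the rest, grip up and against its ledge, and in the final pictures the bystanders are where they were; no verdict came back.

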